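# Pack a bracket kit into its tight box and its divided crate

### The job

Pack the bracket kit for dispatch. In the shallow kit box nest the angle, the wooden block and the step bracket, all upright and fully down: the angle flat on the box floor with its leg close along a wall, the block standing on the angle's foot, and the step bracket flat on the floor beside them with its shelf reaching over the block. Stand every round steel spacer upright in the divided crate, one to a cell, and leave the oil can and the tape measure where they are.

Things in the scene. Friction and masses are not known exactly. Their poses are not given: they have to be found in the camera images.
- kit_box: shallow open plywood box fixed to the bench, outside 125 x 132 x 26 mm (x, y, z), walls and floor 6 mm, inside 113 (x) x 120 (y) x 20 mm deep. Origin: centre of its underside; z up. Symmetrical: the leg may go along either wall that runs in y. Packed, the parts leave 7 mm spare in x, 8 mm in y
- kit_box_in (a point): centre of the kit box's inner floor (6 mm above its underside), same axes as the box
- crate: open plywood crate fixed to the bench, 125 x 125 x 50 mm, walls and dividers 5 mm, floor 5 mm, divided 2 by 2 into four square cells of 55 x 55 mm inside. Origin: centre of its underside
- angle: bare steel-grey metal angle (L section), 60 x 112 x 42 mm, 0.2 to 0.35 kg: an upright leg 10 mm thick and 42 mm high along y, and a flat foot 8 mm thick that runs out to +x. Origin: bottom of the leg, at the middle of its thickness and of its 112 mm length; the leg spans x -5 to 5 mm, the foot reaches x = +55 mm. Stands on its foot at the start
- block: pale hardwood block, 40 (x) x 112 (y) x 54 mm high, standing on its narrow side, 0.12 to 0.21 kg. Origin: centre of its underside
- step_bracket: bare steel-grey step bracket, 76 x 112 x 94 mm, 0.32 to 0.52 kg, foot-heavy: upright web 10 mm thick, 94 mm high, along y; at its bottom a foot 14 mm thick out to +x; at 65 to 71 mm height a shelf out to -x. Origin: bottom of the web, mid thickness and length; web x -5 to 5 mm, foot to +41, shelf to -35 mm. Stands on its foot; grip the web in the 23 mm above the shelf
- cell_0 (a point): centre of the floor of crate cell 0 (5 mm above the crate's underside; cell inside 55 x 55 mm)
- cell_1 (a point): centre of the floor of crate cell 1 (5 mm above the crate's underside; cell inside 55 x 55 mm)
- cell_2 (a point): centre of the floor of crate cell 2 (5 mm above the crate's underside; cell inside 55 x 55 mm)
- cell_3 (a point): centre of the floor of crate cell 3 (5 mm above the crate's underside; cell inside 55 x 55 mm)
- spacer_0: dark steel spacer, a plain round bush with a dark bore in its top, 34 mm outside diameter, 82 mm high, standing upright; origin: centre of its underside. Three or four of the four are there (None if absent)
- spacer_1: dark steel spacer, a plain round bush with a dark bore in its top, 34 mm outside diameter, 82 mm high, standing upright; origin: centre of its underside. Three or four of the four are there (None if absent)
- spacer_2: dark steel spacer, a plain round bush with a dark bore in its top, 34 mm outside diameter, 82 mm high, standing upright; origin: centre of its underside. Three or four of the four are there (None if absent)
- spacer_3: dark steel spacer, a plain round bush with a dark bore in its top, 34 mm outside diameter, 82 mm high, standing upright; origin: centre of its underside. Three or four of the four are there (None if absent)
- oil_can: red oil can with a thin spout, 68 x 97 x 159 mm, a bystander behind the work; origin: centre of its underside
- tape_measure: yellow tape measure standing on edge, 34 x 78 x 64 mm, a bystander; origin: centre of its underside

How it is judged:
By the outcome, as a careful person would: the job done as asked, in the order asked, and still so for the second after the job is handed in, with the robot touching nothing.
Of spacer_0, spacer_1, spacer_2, spacer_3 only 3 to 4 are there at a start; the rules pass over those that are not, and their reading is None.
At some moment in a run one of angle, step_bracket may be knocked a few centimetres aside while the robot is not near it.
It also fails if it takes over 210 s, if anything falls off the work surface, if the arm or the gripper's body presses on something with over 40 N, if the wrist force passes 120 N, or if a joint passes its speed limit or range.

### The arm

A 6-joint arm with a two-finger parallel gripper is mounted at the origin on a cart in front of the work surface, level with it; the furniture and walls round the work are solid. World frame = base frame: x ahead of the robot, y to its left, z up, the work surface at z = 0. Lengths are in m, angles in rad, forces in N, time in s.
With the tool pointing down it reaches from about 0.35 to 0.95 m from the base axis. Payload 17.4 kg.
Tool frame: the origin (TCP) lies on the centre line of the jaws, within the pads' length; the fingertips stand 17 mm ahead of it and the grasp point (between the pads) lies 2 mm behind it (env.tip_extent is the distance from the TCP to the fingertips, in m); z points along the fingers, y is the line along which they close (so a half turn about z gives the same grasp; the last joint's range is limited). The gripper opens to 93 mm and grips with 3 to 60 N. Pads are 15 mm wide; open, the fingers measure 128 mm over their backs; the gripper's body (75 mm by 188 mm) begins 65 mm behind the grasp point.
Start: joints at [1.107, 0.116, 1.442, -0, 1.584, -0.038], TCP at [0.279, 0.615, 0.236] pointing down, gripper open.
Joint ranges: [-2.83, 2.83], [-0.83, 2.19], [0.07, 2.5], [-1.14, 4.28], [0.01, 3], [-2.97, 2.97]. Speed limits (rad/s): [1.89, 1.89, 2.22, 3.14, 3.14, 3.14].

### API

Orientations are given as a rotation vector (axis times angle).
In Python, from station import env gives the robot as it stands. Calls block until the motion is done:
- env.reach(position, orientation): joint-space move of the TCP to a pose.
- env.servo_line(position, orientation=None, feed=0.15, max_force=None): straight line of the TCP; orientation=None keeps the orientation; feed is the mean speed in m/s. With max_force (N) it stops when the force on the tool has changed by that much, and returns True; else False.
- env.move_joints(angles): joint-space move.
- env.gripper_to(opening, newtons=None): finger opening in m; newtons is the grip in N (None keeps the last); returns when the fingers have stopped.
- env.sleep(seconds).
- env.inverse_kinematics(position, orientation): joint angles nearest the present ones, or None.
- env.observe(): the state.
- env.snapshot(name): name is "side" or "top" or "wrist"; returns a dict with "color" (420x560x3 uint8, red, green, blue), "camera_matrix" (3x3 intrinsics, pixels), "R" (3x3) and "t" (3): a world point X has camera coordinates R X + t. Camera axes: x right, y down, z forward; pixel columns grow to the right and rows downward; lengths in m; the calibration is good to about 2 mm. A picture is of the moment at which its call begins. There is no depth.
A pose or a line that the arm cannot do raises env.Unreachable and nothing moves.
- env.hand_in(): hands the job in; it is judged then, once.
The state is a dict: "time": time; "qpos": joint angles; "qd": joint speeds; "tau": joint torques, N m; "eef_pos": TCP position; "eef_rot": TCP orientation; "ft_force": force on the tool from outside, world axes, zero at the start; "moment": the same for the moment, N m; "opening": finger opening in m; "finger_force": force on a finger pad.
Only numpy, scipy, OpenCV 4.12 (cv2) and the standard library are available. Lean on these libraries where they do the work, as an engineer would, in place of code of your own. Each camera call takes 0.05 s, during which the arm holds its last target. There are 200 camera calls.

## Working session

There is one attempt and no reset: what is moved stays moved. The work goes in short steps, each a Python script; the robot and the scene stay as the last script left them, time stands still between calls to the robot, and variables do not carry over. Pictures are saved under pics/ and viewed, at most 14 in all, crops included, and the job is handed in when it is done.

```bash
mkdir -p pics; ls; python3 - <<'E'
from station import env
import cv2,numpy as np
o=env.observe();print(o['time'],o['eef_pos'],o['eef_rot'],env.tip_extent)
for n in('top','side'):
    s=env.snapshot(n);np.savez(f'{n}0.npz',**s)
    cv2.imwrite(f'pics/{n}0.png',cv2.resize(s['color'][:,:,::-1],(800,600),interpolation=cv2.INTER_CUBIC))
    print(n,s['camera_matrix'].round(1).tolist(),(-s['R'].T@s['t']).round(3),s['R'].round(2).tolist())
E
```

```text
pics
0.0 [0.27871236 0.61456764 0.23491077] [-6.63660419e-01 -3.07037310e+00  1.71922417e-03] 0.017
top [[489.2, 0.0, 278.0], [0.0, 489.2, 219.3], [0.0, 0.0, 1.0]] [ 0.513 -0.04   1.217] [[0.02, -1.0, -0.01], [-0.99, -0.02, -0.1], [0.1, 0.01, -1.0]]
side [[516.4, 0.0, 283.2], [0.0, 516.4, 208.0], [0.0, 0.0, 1.0]] [0.592 1.11  0.702] [[-1.0, -0.04, -0.01], [-0.01, 0.49, -0.87], [0.04, -0.87, -0.49]]
```

View pics/top0.png

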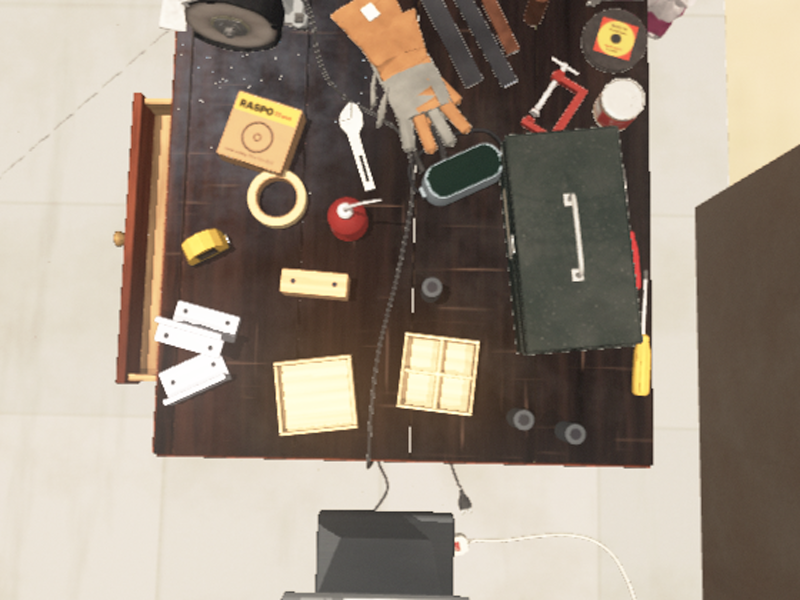

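View pics/side0.png

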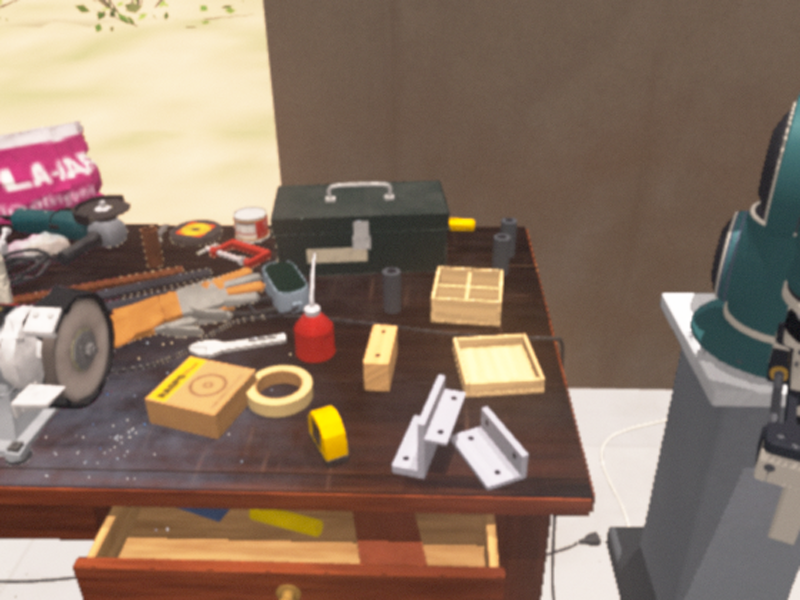

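The top view shows three spacers (432,287), (522,419) and (572,433), with the kit box at (316,395), the crate at (438,374) and the block at (314,285). The step bracket is at about (197,330), with the angle at (195,378). Next: wrist close-ups.

```bash
cat > h.py <<'E'
import numpy as np, cv2
from scipy.spatial.transform import Rotation as Ro
try: from station import env
except Exception as e: print(e)
def down(yaw): return (Ro.from_euler('z',yaw)*Ro.from_euler('x',np.pi)).as_rotvec()  # tool y = line at yaw+90deg
def world(s,px,z):
    px=np.atleast_2d(px).astype(float); R,t=s['R'],s['t']
    d=np.c_[px,np.ones(len(px))]@np.linalg.inv(s['camera_matrix']).T@R
    c=-R.T@t
    return (c+d*((np.asarray(z)-c[2])/d[:,2])[:,None])
def proj(s,X):
    c=np.atleast_2d(X)@s['R'].T+s['t']; p=c@s['camera_matrix'].T; return p[:,:2]/p[:,2:]
def shot(n,f,x0=0,y0=0,x1=560,y1=420):
    s=env.snapshot(n); np.savez(f+'.npz',**s)
    c=s['color'][y0:y1,x0:x1,::-1]; k=min(800/c.shape[1],600/c.shape[0])
    cv2.imwrite('pics/'+f+'.png',cv2.resize(c,None,fx=k,fy=k,interpolation=cv2.INTER_CUBIC)); return s
E
python3 - <<'E'
from h import *
s=dict(np.load('top0.npz'))
def w(u,v,z): return world(s,[[u*.7,v*.7]],[z])[0].round(3)
for n,u,v,z in[('s',432,287,.082),('s',522,419,.082),('s',572,433,.082),('box',316,395,.02),('crate',438,374,.05),('block',314,285,.054),('step',190,335,.08),('angle',195,378,.02),('tape',206,246,.06),('oil',348,219,.06)]: print(n,w(u,v,z))
env.reach([.34,.3,.40],down(0))
w1=shot('wrist','w_left')
print((-w1['R'].T@w1['t']).round(3),w1['R'].round(2).tolist(),w1['camera_matrix'][0])
print(env.observe()['time'],env.observe()['qpos'].round(2))
E
```

```text
s [ 0.67  -0.083  0.082]
s [ 0.46  -0.231  0.082]
s [ 0.439 -0.311  0.082]
box [0.489 0.109 0.02 ]
crate [ 0.529 -0.096  0.05 ]
block [0.673 0.115 0.054]
step [0.583 0.311 0.08 ]
angle [0.513 0.317 0.02 ]
tape [0.735 0.298 0.06 ]
oil [0.786 0.06  0.06 ]
[0.411 0.299 0.549] [[0.0, -1.0, 0.0], [-0.97, -0.0, 0.26], [-0.26, -0.0, -0.97]] [314.66707838   0.         280.05621313]
2.1083 [ 0.67 -0.36  1.61  0.    1.89  2.24]
```

View pics/w_left.png

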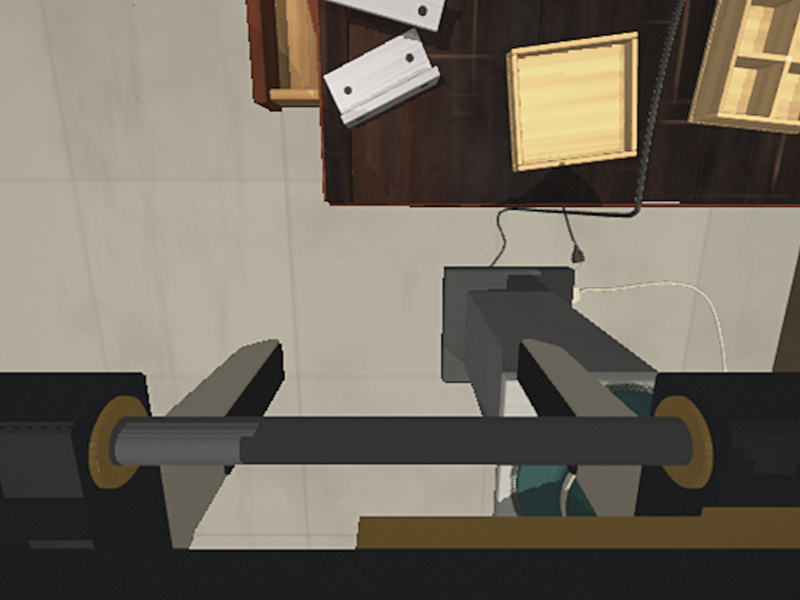

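The wrist view shows the angle's leg on its near side (345,125)-(440,70), and the box at (575,100). The camera sits ahead of the tool, so I'll take close-ups from about 70 mm short of each target.

```bash
python3 - <<'E'
from h import *
env.reach([.49,.31,.23],down(0)); shot('wrist','wA',130,0,450,240)
env.reach([.50,.11,.23],down(0)); shot('wrist','wB',130,0,450,240)
env.reach([.50,-.14,.23],down(0)); shot('wrist','wC',90,0,510,250)
print(env.observe()['time'])
E
```

```text
4.9667
```

View pics/wA.png

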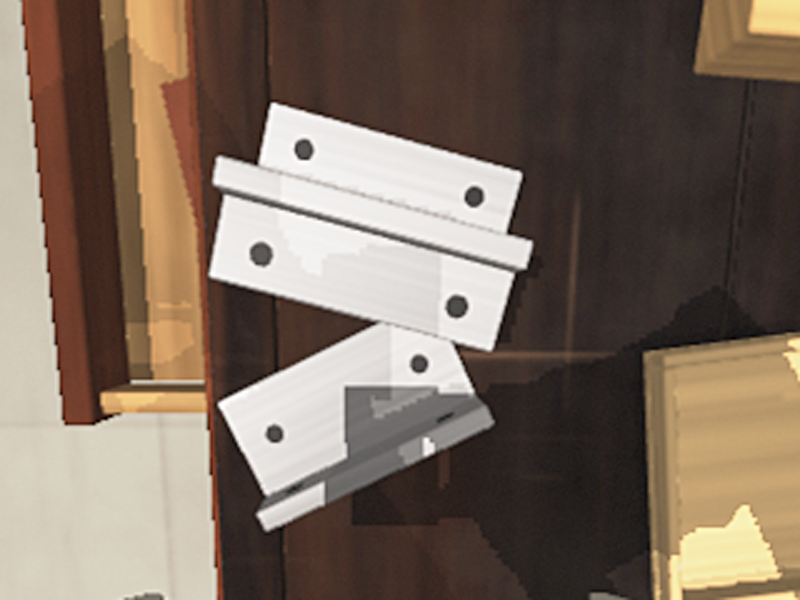

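View pics/wB.png

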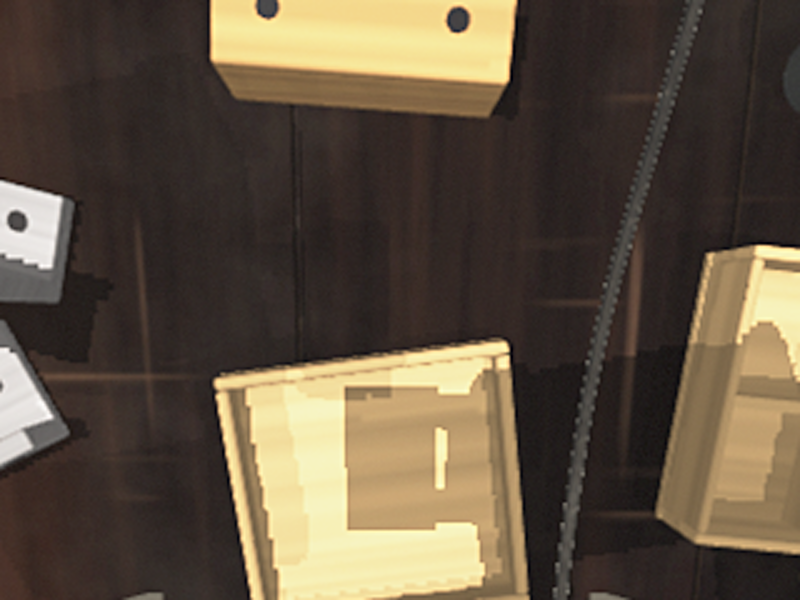

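View pics/wC.png

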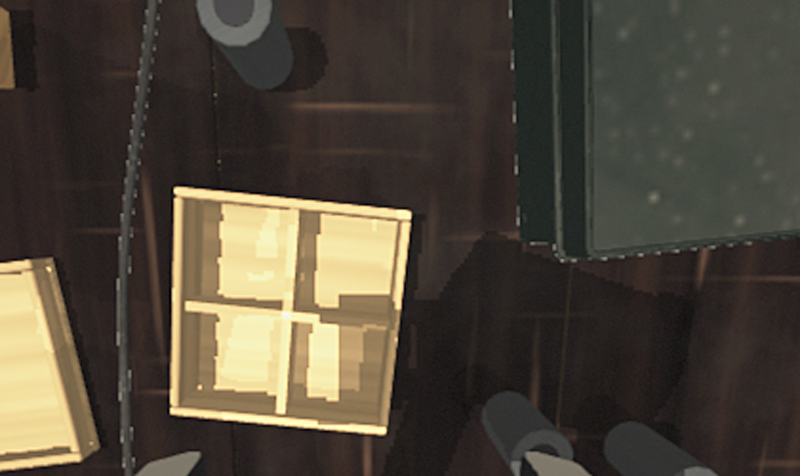

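```bash
cat >> h.py <<'E'
from scipy.optimize import least_squares
def fit(s,loc,px,k,off,x0):
    """planar pose (x,y,yaw) from local points in mm and crop pixels"""
    loc=np.array(loc)/1e3; px=(np.array(px,float)+.5)/k-.5+np.array(off)
    def f(p):
        return (proj(s,loc@Ro.from_euler('z',p[2]).as_matrix().T+[p[0],p[1],0])-px).ravel()
    r=least_squares(f,x0,loss='soft_l1'); print(np.r_[r.x[:2],np.degrees(r.x[2])].round(4),'res',r.fun.reshape(-1,2).round(1).tolist()); return r.x
E
cat > est.py <<'E'
from h import *
A,B,C=[dict(np.load(f'w{c}.npz')) for c in'ABC']
st=fit(A,[(5,56,94),(5,-56,94),(-5,-56,94),(-5,56,94),(-35,56,71),(-35,-56,71),(41,56,14),(41,-56,14)],[(217,157),(532,240),(526,270),(213,187),(210,277),(490,350),(270,103),(522,173)],2.5,(130,0),[.58,.31,-.2])
an=fit(A,[(5,56,42),(5,-56,42),(-5,56,42),(-5,-56,42),(55,56,8)],[(258,513),(487,402),(267,531),(494,424),(218,403)],2.5,(130,0),[.5,.31,.4])
bx=fit(B,[(62.5,66,26),(62.5,-66,26)],[(215,380),(508,342)],2.5,(130,0),[.49,.11,.1])
bl=fit(B,[(-20,56,54),(-20,-56,54),(-20,56,0),(-20,-56,0)],[(210,63),(512,82),(237,98),(492,116)],2.5,(130,0),[.67,.115,0])
cr=fit(C,[(62.5,62.5,50),(62.5,-62.5,50),(-62.5,-62.5,50),(-62.5,62.5,50)],[(175,188),(411,211),(386,434),(171,414)],800/420,(90,0),[.53,-.1,0])
np.savez('est.npz',st=st,an=an,bx=bx,bl=bl,cr=cr)
E
python3 est.py; python3 - <<'E'
from h import *
C=dict(np.load('wC.npz'));T=dict(np.load('top0.npz'))
print(world(C,[[238/1.905+90,8/1.905]],[.082]))
L=dict(np.load('w_left.npz'))
fit(L,[(62.5,66,26),(62.5,-66,26),(-62.5,-66,26),(-62.5,66,26)],[(508,47),(637,32),(637,157),(514,172)],800/560,(0,0),[.49,.11,.1])
E
```

```text
[  0.5929   0.3096 -13.9969] res [[-0.4, -0.6], [1.2, 0.4], [0.2, 0.1], [-1.0, -0.2], [-1.0, 0.7], [1.2, 0.9], [-0.2, -0.3], [0.4, -0.6]]
[ 0.4939  0.3093 25.9373] res [[-0.6, -0.1], [0.0, 0.1], [0.0, 0.5], [1.0, -0.3], [-0.3, -0.1]]
[0.4874 0.1081 7.2769] res [[-0.6, 0.1], [0.6, -0.0]]
[ 0.6771  0.1133 -3.3744] res [[0.7, -0.5], [-0.1, -0.1], [-0.2, 0.6], [-0.4, 0.1]]
[ 0.5281 -0.0985 -5.4396] res [[-0.7, -0.8], [0.7, -0.2], [0.5, 0.7], [-0.4, 0.8]]
[[ 0.6677871  -0.08591767  0.082     ]]
[0.4875 0.1109 6.6564] res [[1.1, 0.8], [-0.6, 0.1], [-2.1, -0.2], [1.0, -0.9]]
```

```bash
cat >> h.py <<'E'
def pose(p,dx=0,dy=0):
    c,s=np.cos(p[2]),np.sin(p[2]); return np.array([p[0]+c*dx-s*dy,p[1]+s*dx+c*dy])
def st():
    o=env.observe(); print('t',round(o['time'],1),'eef',o['eef_pos'].round(4),'open',round(o['opening'],4),'F',o['ft_force'].round(1),'fin',np.round(o['finger_force'],1)); return o
E
python3 - <<'E'
from h import *
e=np.load('est.npz'); an=e['an']; yaw=an[2]+np.pi/2
p=an[:2]
env.reach([*p,.23],down(yaw)); shot('wrist','w_chk')
env.gripper_to(.034,40)
print(env.servo_line([*p,.041],feed=.1,max_force=12)); st()
env.gripper_to(0.0,45); st()
env.servo_line([*p,.046],feed=.05); 
q=p+[-.07,-.01]
env.servo_line([*q,.048],feed=.1)
env.servo_line([*q,.25],feed=.15); st()
bx=np.array([.4875,.109,np.radians(7.1)])
ty=bx[2]+np.pi/2
v=pose(bx,0,-.07)
env.reach([*v,.25],down(ty)); shot('wrist','w_box',60,0,500,300); st()
E
```

```text
False
t 9.8 eef [0.4941 0.3094 0.0415] open 0.034 F [-0.4 -0.3  0.5] fin 0.0
t 10.3 eef [0.4939 0.3093 0.0411] open 0.0095 F [ 0.6  0.2 -0.1] fin 45.0
t 12.9 eef [0.4237 0.2992 0.249 ] open 0.0097 F [ 0.4 -0.4 -2.7] fin 45.0
t 14.0 eef [0.4961 0.0406 0.2499] open 0.0098 F [ 0.8  0.  -4. ] fin 45.0
```

View pics/w_box.png

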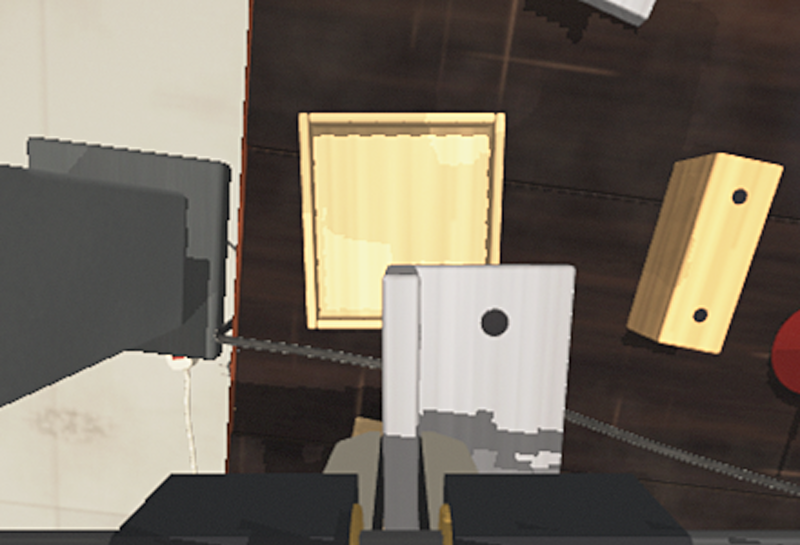

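The angle is held squarely, its end at (385-419,275). The box rim corners are at (300,114), (506,114) and (309,328).

```bash
python3 - <<'E'
from h import *
W=dict(np.load('w_box.npz')); k=800/440
bx=fit(W,[(-62.5,66,26),(62.5,66,26),(-62.5,-66,26)],[(300,114),(506,114),(309,328)],k,(60,0),[.4875,.109,.12])
z=209
fit(W,[(-5,56,42+z),(5,56,42+z),(5,56,8+z),(55,56,8+z)],[(385,275),(419,275),(417,266),(574,266)],k,(60,0),[.496,.04,.12])
E
```

```text
[0.4894 0.108  7.1404] res [[-0.3, -0.3], [0.7, -0.3], [-0.3, 1.1]]
[0.4963 0.0411 7.1046] res [[-2.2, 0.0], [0.6, 0.0], [-0.2, -0.1], [1.2, 0.1]]
```

```bash
python3 - <<'E'
from h import *
bx=np.array([.4885,.1083,np.radians(7.1)]); np.save('bx.npy',bx)
ty=bx[2]+np.pi/2
p=pose(bx,-.0498,0)
env.reach([*p,.15],down(ty))
env.servo_line([*p,.07],feed=.1)
print(env.servo_line([*p,.044],feed=.03,max_force=8)); st()
env.gripper_to(.024); st()
env.servo_line([*p,.14],feed=.1)
v=pose(bx,0,-.10)
env.reach([*v,.2],down(ty)); shot('wrist','w_ang',80,0,480,300); st()
E
```

```text
True
t 16.2 eef [0.439  0.1021 0.047 ] open 0.0097 F [0.5 0.2 3.6] fin 45.0
t 16.7 eef [0.4384 0.102  0.0465] open 0.0242 F [0.  0.7 0.3] fin 0.0
t 18.4 eef [0.5005 0.0092 0.1991] open 0.0243 F [-0.1 -0.1 -0.5] fin 0.0
```

View pics/w_ang.png

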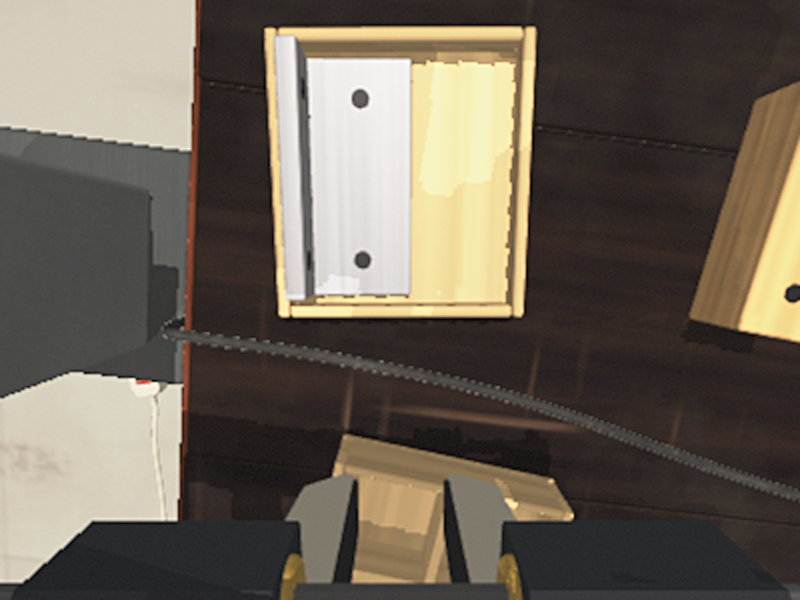

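The angle is flat in the box, its leg near the left wall and its foot end at u=410.

```bash
python3 - <<'E'
from h import *
W=dict(np.load('w_ang.npz'))
bx=fit(W,[(-62.5,66,26),(62.5,66,26),(-62.5,-66,26),(62.5,-66,26)],[(265,29),(536,28),(282,318),(523,317)],2,(80,0),[.4875,.109,.12])
an=fit(W,[(-5,56,48),(5,56,48),(55,56,14),(55,-56,14),(-5,-56,48)],[(276,37),(296,37),(410,59),(410,297),(288,299)],2,(80,0),[.44,.1,.12])
d=Ro.from_euler('z',-bx[2]).apply([*(an-bx)[:2],0]);print('rel',d,np.degrees(an[2]-bx[2]))
np.save('bx.npy',bx);np.save('anf.npy',an)
# block look
th=np.load('est.npz')['bl']
env.reach([*pose(th,0,-.08),.23],down(th[2]+np.pi/2)); shot('wrist','w_bl',80,0,480,300); st()
E
```

```text
[0.4889 0.1081 7.3271] res [[-0.6, -0.2], [0.9, -0.5], [-1.3, 0.6], [0.8, 0.6]]
[0.4397 0.1021 7.1841] res [[-1.5, -0.3], [0.2, -0.3], [1.2, 0.1], [0.9, -0.2], [-1.0, 1.6]]
rel [-0.0496021   0.00034662  0.        ] -0.1430187755533909
t 19.2 eef [0.6714 0.0338 0.2298] open 0.0238 F [-1.1 -0.1 -1. ] fin 0.0
```

View pics/w_bl.png

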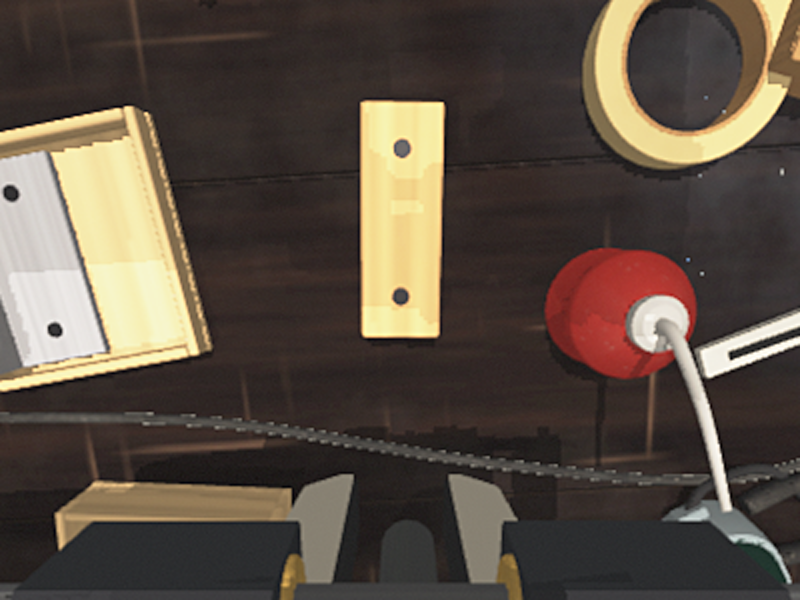

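```bash
python3 - <<'E'
from h import *
W=dict(np.load('w_bl.npz'));bx=np.load('bx.npy')
bl=fit(W,[(-20,56,54),(20,56,54),(-20,-56,54),(20,-56,54)],[(361,101),(444,102),(361,336),(439,338)],2,(80,0),[.6755,.114,-.06])
g=.015; p=pose(bl,0,g); yaw=bl[2]+np.pi/2
env.gripper_to(.062,40)
env.reach([*p,.2],down(yaw))
print(env.servo_line([*p,.055],feed=.1,max_force=10)); st()
env.gripper_to(.03,40); st()
env.servo_line([*p,.2],feed=.12)
ty=bx[2]+np.pi/2; p=pose(bx,-.0205,g)
env.reach([*p,.2],down(ty))
env.servo_line([*p,.09],feed=.12)
print(env.servo_line([*p,.065],feed=.03,max_force=7)); st()
env.gripper_to(.052); st()
env.servo_line([*p,.16],feed=.1)
v=pose(bx,0,-.10)
env.reach([*v,.22],down(ty)); s=env.snapshot('wrist');np.savez('w_b2.npz',**s)
stp=np.load('est.npz')['st']
env.reach([*pose(stp,0,-.09),.25],down(stp[2]+np.pi/2)); t=env.snapshot('wrist');np.savez('w_st.npz',**t); st()
im=np.hstack([cv2.resize(x['color'][0:300,a:a+400,::-1],None,fx=1,fy=1) for x,a in((s,80),(t,80))])
cv2.imwrite('pics/b2st.png',im)
E
```

```text
[ 0.6768  0.1139 -3.9262] res [[-0.4, -0.3], [0.5, -0.3], [0.1, 0.7], [-0.2, 0.2]]
False
t 22.1 eef [0.6782 0.1289 0.0557] open 0.062 F [-0.5  0.3 -0.4] fin 0.0
t 22.6 eef [0.6779 0.1289 0.0551] open 0.04 F [-0.5  0.9  0.4] fin 40.0
True
t 26.5 eef [0.4665 0.1203 0.0689] open 0.0397 F [-0.5  0.3  3. ] fin 40.0
t 27.0 eef [0.4661 0.1202 0.0687] open 0.0518 F [ 0.5 -0.3  1.1] fin 0.0
t 29.7 eef [0.5707 0.2216 0.2497] open 0.0523 F [-0.1 -0.5  0.1] fin 0.0
```

View pics/b2st.png

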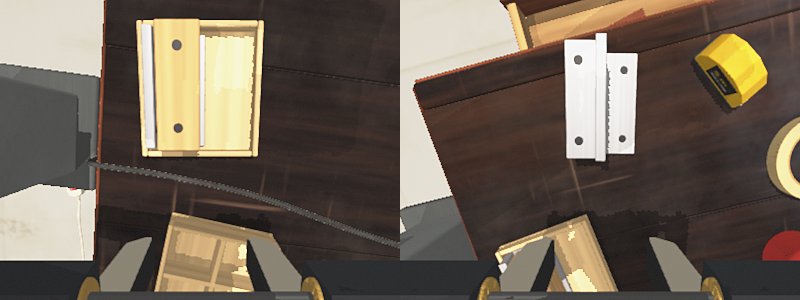

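Block is standing on the foot, with the leg on its left. The step bracket is upright at about (600,97). I'll enlarge both.

```bash
python3 - <<'E'
from h import *
s=np.load('w_b2.npz')['color'];t=np.load('w_st.npz')['color']
f=lambda c:cv2.resize(c[:,:,::-1],None,fx=4,fy=4,interpolation=cv2.INTER_CUBIC)
cv2.imwrite('pics/z1.png',np.hstack([f(s[15:165,210:310]),f(t[25:175,235:325])]))
E
```

```text
(no output)
```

View pics/z1.png

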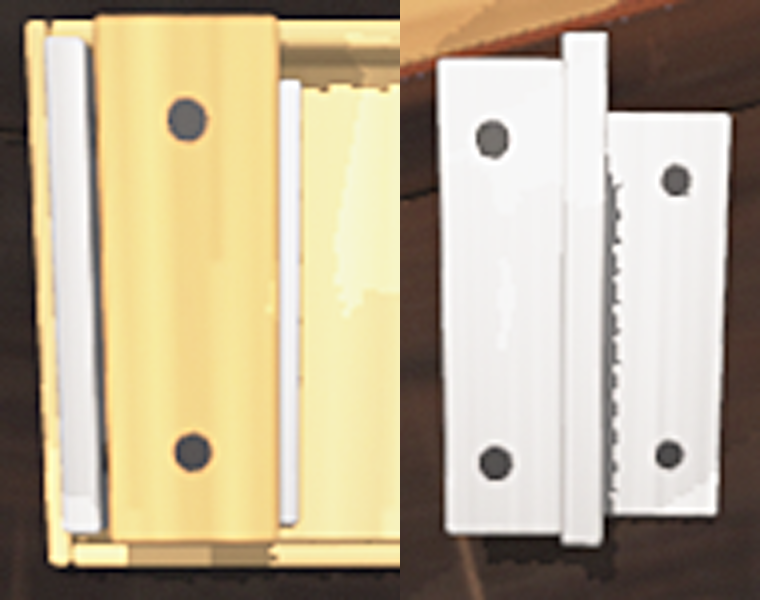

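```bash
cat > step.py <<'E'
from h import *
W=dict(np.load('w_b2.npz'));bx=np.load('bx.npy')
rel=lambda a:print('  rel',Ro.from_euler('z',-bx[2]).apply([*(a-bx)[:2],0])[:2].round(4))
bl=fit(W,[(-20,56,68),(20,56,68),(-20,-56,68),(20,-56,68)],[(94,17),(277,17),(112,541),(275,541)],4,(210,15),[.467,.106,.12]);rel(bl)
an=fit(W,[(55,56,14),(55,-56,14)],[(299,82),(298,523)],4,(210,15),[.44,.1,.12]);rel(an)
S=dict(np.load('w_st.npz'))
sp=fit(S,[(5,56,94),(-5,56,94),(-5,-56,94),(5,-56,94),(-35,56,71),(-35,-56,71),(41,56,14),(41,-56,14)],np.array([(606,33),(563,33),(563,543),(602,546),(438,60),(446,533),(730,114),(717,514)])-[400,0],4,(235,25),[.59,.31,-.25])
np.save('sp.npy',sp)
E
python3 step.py
```

```text
[0.4685 0.1052 7.1387] res [[-0.6, -0.8], [0.5, -0.7], [-0.8, 1.1], [0.8, 1.2]]
  rel [-0.0206 -0.0002]
[0.4387 0.1021 7.3374] res [[-0.0, -0.6], [0.0, 0.8]]
  rel [-0.0506  0.0005]
[  0.5933   0.3092 -14.2114] res [[0.4, -0.3], [-0.3, -0.4], [-0.5, 0.8], [0.1, 0.2], [-0.4, -0.5], [0.2, 0.6], [0.2, -0.5], [0.1, 0.6]]
```

```bash
python3 - <<'E'
from h import *
bx=np.load('bx.npy');sp=np.load('sp.npy'); yaw=sp[2]+np.pi/2; ty=bx[2]+np.pi/2
p=sp[:2]
env.gripper_to(.032,60)
env.reach([*p,.2],down(yaw))
print(env.servo_line([*p,.0905],feed=.1,max_force=10)); st()
env.gripper_to(0,60); st()
env.servo_line([*p,.25],feed=.1)
p=pose(bx,.0127,0)
env.reach([*p,.25],down(ty)); st()
s=env.snapshot('side');np.savez('s_st.npz',**s); t=env.snapshot('wrist');np.savez('w_hold.npz',**t)
u=proj(s,[*p,.2])[0].astype(int);print(u)
f=lambda c,k:cv2.resize(c[:,:,::-1],None,fx=k,fy=k,interpolation=cv2.INTER_CUBIC)
cv2.imwrite('pics/hold.png',np.hstack([f(s['color'][u[1]-50:u[1]+100,u[0]-50:u[0]+50],4),f(t['color'][0:300,180:380],2)]))
E
```

```text
False
t 32.0 eef [0.5936 0.3094 0.0913] open 0.0319 F [-0.8  0.7  0.7] fin 0.0
t 32.5 eef [0.5931 0.3092 0.0905] open 0.0096 F [-1.8 -1.3  1.1] fin 60.0
t 35.1 eef [0.5019 0.1102 0.2502] open 0.0096 F [ 0.6  0.8 -2.9] fin 60.0
[345 183]
```

View pics/hold.png

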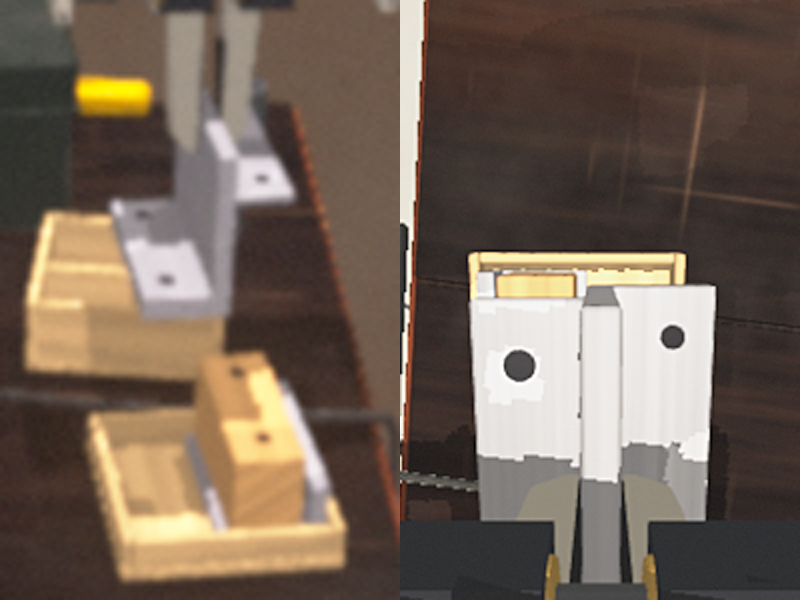

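The bracket is held level and square, with its foot to the left (+x) in the side view. Setting it down next.

```bash
python3 - <<'E'
from h import *
bx=np.load('bx.npy'); ty=bx[2]+np.pi/2
p=pose(bx,.0127,0)
env.servo_line([*p,.125],feed=.1)
print(env.servo_line([*p,.092],feed=.03,max_force=8)); st()
env.gripper_to(.022); st()
env.servo_line([*p,.2],feed=.1)
env.reach([*pose(bx,0,-.10),.25],down(ty)); t=env.snapshot('wrist');np.savez('w_fin.npz',**t);s=env.snapshot('side')
# spacers look
env.reach([.39,-.26,.25],down(0)); w=env.snapshot('wrist');np.savez('w_sp.npz',**w); st()
f=lambda c,k:cv2.resize(c[:,:,::-1],None,fx=k,fy=k,interpolation=cv2.INTER_CUBIC)
cv2.imwrite('pics/fin.png',np.hstack([f(t['color'][0:150,200:300],4),f(s['color'][210:310,315:415],4)[:,:400][:600].copy() if 0 else cv2.resize(s['color'][205:280,320:390,::-1],(400,600),interpolation=cv2.INTER_CUBIC)]))
cv2.imwrite('pics/sp.png',f(w['color'][0:300],800/560))
E
```

```text
True
t 37.3 eef [0.5017 0.1098 0.1042] open 0.0096 F [-1.1 -0.3  6.6] fin 60.0
t 37.8 eef [0.5011 0.1096 0.1033] open 0.0218 F [ 0.7  0.1 -0.1] fin 0.4
t 40.7 eef [ 0.3906 -0.2592  0.2498] open 0.022 F [-0.1 -0.5  0.1] fin 0.0
```

View pics/fin.png

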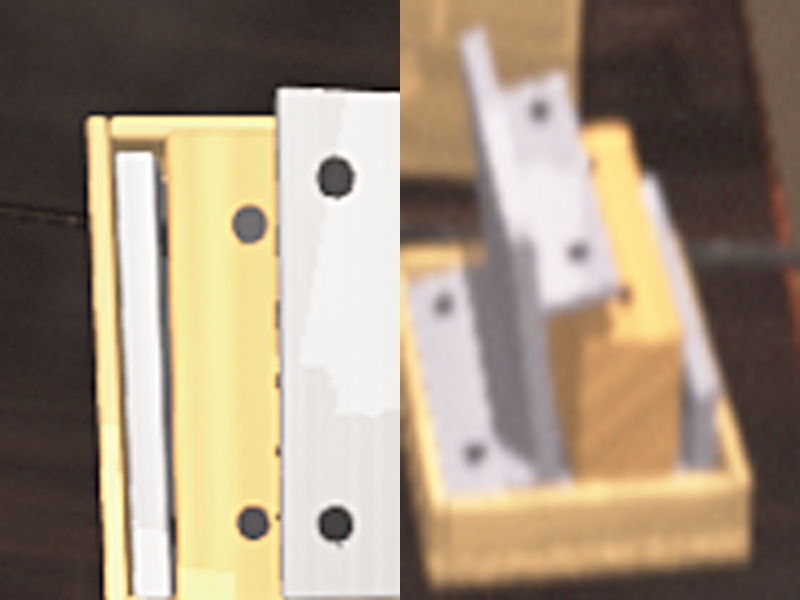

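View pics/sp.png

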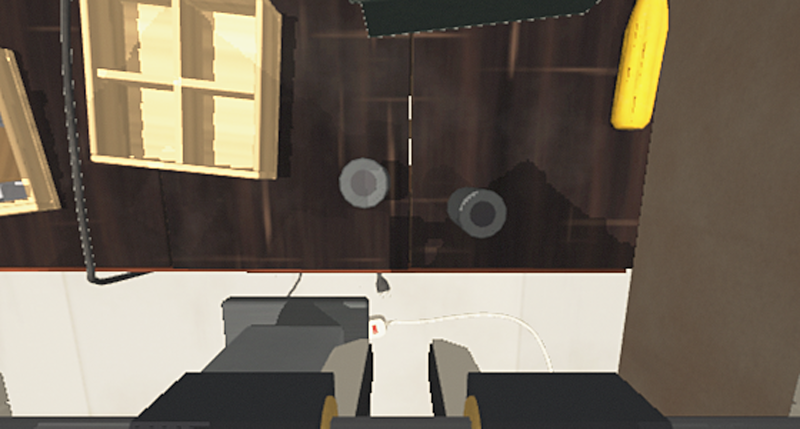

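Contact came about 8 mm too high, so the web touched down on the angle's foot and may now be tilted. My 14 pictures are used up, so I'll work out its pose numerically with a model-to-edge fit.

```bash
cat > ef.py <<'E'
from h import *
from scipy.optimize import differential_evolution
def seg(pts,n=30):
    out=[]
    for a,b in pts: out.append(np.linspace(a,b,n))
    return np.array(out)/1e3
def rect(x0,x1,z,y=56): return [((x0,-y,z),(x0,y,z)),((x1,-y,z),(x1,y,z)),((x0,y,z),(x1,y,z)),((x0,-y,z),(x1,-y,z))]
STEP=seg(rect(-5,5,94)+[((-35,-56,71),(-35,56,71)),((-35,56,71),(-5,56,71)),((-35,-56,71),(-5,-56,71)),((41,-56,14),(41,56,14)),((41,56,14),(5,56,14)),((41,-56,14),(5,-56,14))])
ANG=seg(rect(-5,5,42)[:3])
BLK=seg([((-20,-56,54),(-20,56,54)),((-20,56,54),(20,56,54)),((-20,-56,54),(20,-56,54))])
def grad(s):
    g=cv2.GaussianBlur(s['color'],(0,0),1.0).astype(np.float32)
    gx=cv2.Sobel(g,cv2.CV_32F,1,0);gy=cv2.Sobel(g,cv2.CV_32F,0,1)
    return gx,gy
def efit(views,model,lo,hi,seed=1):
    """p=x,y,yaw,z,pitch about the local y axis"""
    G=[grad(s) for s in views]
    def sc(p):
        R=Ro.from_euler('ZY',[p[2],p[4]]).as_matrix(); tot=0
        for s,(gx,gy) in zip(views,G):
            X=model@R.T+[p[0],p[1],p[3]]
            uv=proj(s,X.reshape(-1,3)).reshape(X.shape[0],-1,2).astype(np.float32)
            d=uv[:,-1]-uv[:,0]; nrm=np.c_[-d[:,1],d[:,0]]/np.linalg.norm(d,axis=1)[:,None]
            a=cv2.remap(gx,uv[...,0],uv[...,1],1);b=cv2.remap(gy,uv[...,0],uv[...,1],1)
            e=np.abs(a*nrm[:,None,None,0]+b*nrm[:,None,None,1]).max(-1)
            tot+=np.minimum(e,200).mean()
        return -tot
    r=differential_evolution(sc,list(zip(lo,hi)),seed=seed,maxiter=120,popsize=20,tol=1e-6)
    return r.x,r.fun
def rel(bx,a):
    d=Ro.from_euler('z',-bx[2]).apply([a[0]-bx[0],a[1]-bx[1],0])*1e3
    return d[:2].round(1),'yaw',np.degrees(a[2]-bx[2]).round(1),'z',(a[3]*1e3).round(1),'pitch',np.degrees(a[4]).round(1)
def around(bx,dx,dy,z,rz,rp,r=.008,ry=.07):
    c=pose(bx,dx,dy); return [c[0]-r,c[1]-r,bx[2]-ry,z-rz,-rp],[c[0]+r,c[1]+r,bx[2]+ry,z+rz,rp]
E
python3 - <<'E'
from ef import *
bx=np.load('bx.npy')
# validation on the earlier view
s=dict(np.load('w_st.npz'));sp=np.load('sp.npy')
x,f=efit([s],STEP,*around(sp,0,0,0,.004,.05)); print('val',rel(sp,x),f)
ty=bx[2]+np.pi/2
V=[dict(np.load('w_fin.npz'))]
env.reach([*pose(bx,.01,-.08),.27],down(ty)); V.append(env.snapshot('wrist'))
env.reach([*pose(bx,.01,-.12),.22],down(ty)); V.append(env.snapshot('wrist'))
np.savez('V.npz',V=np.array(V,dtype=object))
for n,m,dx,z in(('step',STEP,.0127,.010),('ang',ANG,-.05,.006),('blk',BLK,-.0205,.014)):
    for r in((.012,.25) if n=='step' else (.004,.06),(1e-4,1e-4)):
        x,f=efit(V,m,*around(bx,dx,0,z if r[0]>.001 else (.006 if n=='step' else z),*r)); print(n,rel(bx,x),f)
st()
E
```

```text
val (array([1.1, 0.6]), 'yaw', np.float64(-0.2), 'z', np.float64(-4.0), 'pitch', np.float64(-1.2)) -183.5382843017578
step (array([14.9,  0.1]), 'yaw', np.float64(0.2), 'z', np.float64(9.6), 'pitch', np.float64(8.4)) -449.40118408203125
step (array([20.2,  0.6]), 'yaw', np.float64(-0.1), 'z', np.float64(6.1), 'pitch', np.float64(-0.0)) -326.4349365234375
ang (array([-45. ,  -2.4]), 'yaw', np.float64(0.2), 'z', np.float64(2.0), 'pitch', np.float64(-3.4)) -593.0179443359375
ang (array([-46.6,  -3.7]), 'yaw', np.float64(0.5), 'z', np.float64(5.9), 'pitch', np.float64(0.0)) -587.10546875
blk (array([-21.2,  -1.8]), 'yaw', np.float64(2.8), 'z', np.float64(15.9), 'pitch', np.float64(3.4)) -450.447265625
blk (array([-27.7,  -1.6]), 'yaw', np.float64(0.7), 'z', np.float64(14.1), 'pitch', np.float64(-0.0)) -462.4620361328125
t 42.4 eef [ 0.5142 -0.0103  0.2206] open 0.0223 F [-0.1 -0.2  0.7] fin 0.0
```

```bash
python3 - <<'E'
from ef import *
bx=np.load('bx.npy'); q=np.array([.5019,.1102,bx[2]])
h=dict(np.load('w_hold.npz'));s=dict(np.load('s_st.npz'))
H=seg([((5,-10,94),(5,56,94)),((-5,-10,94),(-5,56,94)),((-5,56,94),(5,56,94)),((-35,0,71),(-35,56,71)),((-35,56,71),(-5,56,71)),((41,0,14),(41,56,14)),((41,56,14),(5,56,14))])
for v in([h],[h,s]):
    x,f=efit(v,H,*around(q,0,0,.1595,.002,.25,r=.005)); print('hold',rel(q,x),f)
W=dict(np.load('w_fin.npz'))
P=lambda u,v,z: (Ro.from_euler('z',-bx[2]).apply(world(W,[[(u+.5)/4-.5+200,(v+.5)/4-.5]],[z])[0]-[*bx[:2],0])*1e3).round(1)
print('rim',P(88,118,.026),'leg',P(117,153,.048),P(153,153,.048),'blk',P(165,130,.068),'holes',P(250,222,.068),P(253,522,.068),'shelf',P(278,88,.077),P(278,88,.086))
s=env.snapshot('side')
V=list(np.load('V.npz',allow_pickle=True)['V'])+[s]
S2=seg([((5,-56,94),(5,56,94)),((-5,-56,94),(-5,56,94)),((-35,-56,71),(-35,56,71)),((-35,56,71),(-5,56,71)),((41,-56,14),(41,56,14)),((41,56,14),(5,56,14))])
for V_ in (V,V[:3],[V[0],s]):
    x,f=efit(V_,S2,*around(bx,.0127,0,.012,.012,.25)); print('step',rel(bx,x),f/len(V_))
E
```

```text
hold (array([ 0.3, -0. ]), 'yaw', np.float64(0.5), 'z', np.float64(157.5), 'pitch', np.float64(-0.0)) -165.2404022216797
hold (array([ 0.8, -0. ]), 'yaw', np.float64(0.5), 'z', np.float64(158.0), 'pitch', np.float64(-0.4)) -321.98583984375
rim [-62.2  66.1  26. ] leg [-51.5  52.4  48. ] [-42.4  52.4  48. ] blk [-37.   52.5  68. ] holes [-17.1  32.5  68. ] [-17.5 -37.8  68. ] shelf [-9.8 58.9 77. ] [-9.5 56.4 86. ]
step (array([14.9,  0. ]), 'yaw', np.float64(0.1), 'z', np.float64(10.6), 'pitch', np.float64(8.3)) -149.5152587890625
step (array([12.7,  1.5]), 'yaw', np.float64(0.0), 'z', np.float64(5.1), 'pitch', np.float64(9.9)) -145.3466593424479
step (array([15.3,  0.2]), 'yaw', np.float64(0.1), 'z', np.float64(10.9), 'pitch', np.float64(8.1)) -162.26443481445312
```

Angle and block have shifted about (+3, −3.6) mm inside the box since I placed them, probably the knock. The web therefore landed on the foot's edge and now leans about 8-9°. I'll regrip along the tilted web, level it, reseat it, then use it to nudge the angle back to its wall.

```bash
python3 - <<'E'
from h import *
bx=np.load('bx.npy'); th=np.radians(8.8); ty=bx[2]+np.pi/2
Rp=Ro.from_euler('ZY',[bx[2],th]); tool=(Rp*Ro.from_euler('z',np.pi/2)*Ro.from_euler('x',np.pi)).as_rotvec()
o=np.array([*pose(bx,.0141,0.0003),.0118])
pt=lambda z:o+Rp.apply([0,0,z])
env.gripper_to(.030,60)
env.reach(pt(.16),tool); 
hit=env.servo_line(pt(.093),tool,feed=.06,max_force=7); print(hit); st()
if hit: env.servo_line(pt(.095),tool,feed=.03)
env.gripper_to(0,60); o_=st()
e=o_['eef_pos']
env.servo_line(e+[0,0,.06],feed=.06); st()
p=pose(bx,.016,0)
env.servo_line([*p,.2],down(ty),feed=.1); st()
t=env.snapshot('wrist');np.savez('w_h2.npz',**t);s=env.snapshot('side');np.savez('s_h2.npz',**s)
from ef import *
q=np.array([*p,bx[2]])
H=seg([((5,-10,94),(5,56,94)),((-5,-10,94),(-5,56,94)),((-5,56,94),(5,56,94)),((-35,0,71),(-35,56,71)),((-35,56,71),(-5,56,71)),((41,0,14),(41,56,14)),((41,56,14),(5,56,14))])
for v in([t],[t,s]):
    x,f=efit(v,H,*around(q,0,0,.108,.006,.1,r=.006)); print('hold',rel(q,x),f)
E
```

```text
False
t 44.7 eef [0.5172 0.112  0.1041] open 0.0298 F [-0.7  0.6  0. ] fin 0.0
t 45.1 eef [0.5168 0.1119 0.1035] open 0.0095 F [-1.8 -1.1 -1.6] fin 59.9
t 46.3 eef [0.5166 0.1119 0.1631] open 0.0095 F [ 0.5  0.7 -4.1] fin 59.9
t 46.8 eef [0.5046 0.1101 0.1996] open 0.0096 F [-0.9  0.8 -4.6] fin 59.9
hold (array([-1. , -0.7]), 'yaw', np.float64(0.4), 'z', np.float64(104.3), 'pitch', np.float64(0.5)) -147.20333862304688
hold (array([-0.3, -0.6]), 'yaw', np.float64(0.5), 'z', np.float64(105.3), 'pitch', np.float64(0.1)) -304.99786376953125
```

```bash
python3 - <<'E'
from h import *
bx=np.load('bx.npy'); ty=bx[2]+np.pi/2
for dx in(.0144,.0152,.0136,.016):
    p=pose(bx,dx,.0005)
    env.servo_line([*p,.14],down(ty),feed=.08)
    hit=env.servo_line([*p,.094],feed=.03,max_force=6)
    o=st(); z=o['eef_pos'][2]
    if z<.103: break
    env.servo_line([*p,.14],feed=.05)
print(dx,hit)
E
```

```text
t 49.1 eef [0.5027 0.1103 0.0982] open 0.0097 F [-2.9 -0.9  5.9] fin 60.0
0.0144 True
```

```bash
python3 - <<'E'
from h import *
from ef import *
bx=np.load('bx.npy'); ty=bx[2]+np.pi/2
p=pose(bx,.0108,.0005)
print(env.servo_line([*p,.0985],down(ty),feed=.015,max_force=12)); st()
e=env.observe()['eef_pos'];print(rel(bx,np.array([e[0],e[1],bx[2],0,0])))
env.gripper_to(.022); st()
env.servo_line([e[0],e[1],.2],feed=.1)
V=[]
for d,z in((-.10,.25),(-.08,.27),(-.12,.22)):
    env.reach([*pose(bx,.0,d),z],down(ty)); V.append(env.snapshot('wrist'))
V.append(env.snapshot('side')); np.savez('V2.npz',V=np.array(V,dtype=object))
S2=seg([((5,-56,94),(5,56,94)),((-5,-56,94),(-5,56,94)),((-35,-56,71),(-35,56,71)),((-35,56,71),(-5,56,71)),((41,-56,14),(41,56,14)),((41,56,14),(5,56,14))])
for V_ in (V,V[:3]):
    x,f=efit(V_,S2,*around(bx,.0127,0,.008,.008,.15)); print('step',rel(bx,x),f/len(V_))
    x,f=efit(V_,ANG,*around(bx,-.049,-.002,.006,.0005,.005,r=.005,ry=.03)); print('ang',rel(bx,x),f/len(V_))
    x,f=efit(V_,BLK[:2],*around(bx,-.020,-.002,.014,.0005,.005,r=.006,ry=.05)); print('blk',rel(bx,x),f/len(V_))
# row profiles in view 0: expected pixels of leg top corners for direct check
s=V[0]; g=s['color'].astype(int)
for yl in(30,0):
    c=[proj(s,[*pose(bx,a/1e3,yl/1e3),b])[0] for a,b in((-62.5,.026),(-56.5,.026),(-51,.048),(-41,.048),(-40,.068))]
    print('exp u',np.round([q[0] for q in c],1),'v',c[2][1].round(1))
    r=int(round(c[2][1])); u0=int(c[0][0])-4; print(u0,[tuple(t) for t in g[r,u0:u0+30].tolist()])
st()
E
```

```text
False
t 49.4 eef [0.4996 0.11   0.0985] open 0.0093 F [ 1.9 -0.8 -2.9] fin 60.0
(array([10.8,  0.5]), 'yaw', np.float64(0.0), 'z', np.float64(0.0), 'pitch', np.float64(0.0))
t 49.9 eef [0.4996 0.11   0.0985] open 0.022 F [ 0.1  0.4 -0.3] fin 0.0
step (array([10.7,  0.1]), 'yaw', np.float64(-0.0), 'z', np.float64(4.8), 'pitch', np.float64(0.6)) -153.29965
ang (array([-48.4,  -2.7]), 'yaw', np.float64(-0.0), 'z', np.float64(5.5), 'pitch', np.float64(-0.3)) -170.29580688476562
blk (array([-22.1,   0.9]), 'yaw', np.float64(-0.2), 'z', np.float64(14.5), 'pitch', np.float64(-0.3)) -153.72732543945312
step (array([13.8,  0.7]), 'yaw', np.float64(-0.1), 'z', np.float64(0.0), 'pitch', np.float64(-2.6)) -153.56024169921875
ang (array([-48.4,  -3.1]), 'yaw', np.float64(0.1), 'z', np.float64(5.5), 'pitch', np.float64(-0.3)) -181.88427734375
blk (array([-19. ,   1.2]), 'yaw', np.float64(0.1), 'z', np.float64(13.5), 'pitch', np.float64(-0.2)) -159.23369344075522
exp u [222.9 228.4 230.3 240.  238.5] v 61.9
218 [(53, 44, 42), (52, 43, 39), (50, 42, 39), (45, 36, 37), (73, 59, 48), (208, 167, 116), 
[... 321 characters left out ...]
, 226, 152), (246, 224, 149), (245, 220, 145), (245, 220, 145), (246, 224, 149)]
exp u [224.2 229.5 231.5 241.  239.5] v 92.8
220 [(48, 37, 35), (49, 40, 35), (42, 35, 35), (33, 27, 29), (203, 164, 114), (255, 235, 166), (248, 234, 170), (248, 234, 168), (238, 210, 145), (198, 185, 173), (227, 226, 227), (233, 231, 229), (236, 232, 230), (238, 235, 234), (240, 237, 236), (242, 239, 238), (246, 244, 243), (239, 235, 232), (151, 147, 146), (87, 88, 92), (144, 121, 101), (237, 187, 122), (251, 228, 148), (248, 231, 156), (246, 229, 152), (246, 224, 149), (246, 222, 147), (246, 223, 149), (246, 225, 151), (246, 228, 153)]
t 52.4 eef [ 0.5044 -0.0107  0.2207] open 0.022 F [-0.1 -0.3  0.2] fin 0.0
```

The step bracket is down and level, and the angle is back near its wall. Next, the spacers.

```bash
python3 - <<'E'
from h import *
W=dict(np.load('w_sp.npz')); k=800/560
P=lambda u,v: world(W,[[(u+.5)/k-.5,(v+.5)/k-.5]],[.082])[0][:2]
a,b=P(363,183),P(480,213); c=np.array([.668,-.0855]); print(a,b)
cr=np.load('est.npz')['cr']; cr[:2]=[.5285,-.0978]
for p,(dx,dy) in((a,(-.03,-.03)),(b,(.03,-.03)),(c,(.03,.03))):
    env.gripper_to(.07,30)
    env.reach([*p,.2],down(np.pi/2))
    print(env.servo_line([*p,.067],feed=.12,max_force=8))
    env.gripper_to(.02,30); st()
    env.servo_line([*p,.22],feed=.15)
    q=pose(cr,dx,dy); yw=down(cr[2]+np.pi/4)
    env.reach([*q,.22],yw)
    env.servo_line([*q,.09],feed=.15)
    print(env.servo_line([*q,.066],feed=.03,max_force=6)); st()
    env.gripper_to(.046); env.servo_line([*q,.22],feed=.15)
env.reach([.50,-.14,.23],down(0)); w=env.snapshot('wrist');np.savez('w_c2.npz',**w)
env.reach([.36,.0,.35],down(0)); np.savez('end.npz',top=np.array(env.snapshot('top'),dtype=object),side=np.array(env.snapshot('side'),dtype=object)); st()
E
```

```text
[ 0.45743218 -0.23513899] [ 0.43746608 -0.31619567]
False
t 56.2 eef [ 0.4574 -0.2351  0.067 ] open 0.0334 F [-1.7  0.1  0.5] fin 30.0
True
t 60.0 eef [ 0.4957 -0.1247  0.0715] open 0.0338 F [0.7 1.2 2.2] fin 30.0
False
t 65.3 eef [ 0.4375 -0.3162  0.067 ] open 0.0338 F [ 0.7  0.9 -1.1] fin 29.9
True
t 69.2 eef [ 0.5553 -0.1302  0.0715] open 0.0336 F [0.5 0.8 3.7] fin 30.0
False
t 74.2 eef [ 0.668  -0.0855  0.067 ] open 0.0334 F [-0.2 -0.3 -0.8] fin 29.9
True
t 77.8 eef [ 0.5614 -0.0711  0.0716] open 0.0334 F [ 1.1 -1.5  1.9] fin 30.0
t 81.1 eef [ 0.3607 -0.0005  0.3487] open 0.0459 F [ 0.9  0.4 -0.3] fin 0.0
```

All three spacers gripped at about 34 mm and seated at the floor height. A last check: compare the kit with the earlier view from the same pose, and compare the bystanders in the top view.

```bash
python3 - <<'E'
from ef import *
bx=np.load('bx.npy'); ty=bx[2]+np.pi/2
V2=list(np.load('V2.npz',allow_pickle=True)['V'])
env.reach([*pose(bx,0,-.10),.25],down(ty)); v=env.snapshot('wrist')
d=np.abs(v['color'].astype(int)-V2[0]['color']).max(-1)[:160,200:380]; print('kit changed px',(d>60).sum(),'of',d.size)
P=lambda a,V:efit(V,*a)[0]
x,f=efit([v],ANG,*around(bx,-.049,-.002,.006,.0005,.005,r=.005,ry=.03)); print('ang',rel(bx,x),f)
env.reach([.36,.55,.3],down(np.pi/2)); t=env.snapshot('top'); t0=np.load('top0.npz')['color'].astype(int)
d=(np.abs(t['color'].astype(int)-t0).max(-1)>70).astype(np.uint8)
n,l,s,c=cv2.connectedComponentsWithStats(d)
for i in range(1,n):
    if s[i,4]>25: print('changed',s[i,4],world(t,[c[i]],[.04])[0].round(2))
# spacers: dark discs at height .087
cr=np.load('est.npz')['cr']
for dx,dy in((-30,-30),(30,-30),(30,30),(-30,30)):
    u=proj(t,[*pose(cr,dx/1e3,dy/1e3),.087])[0].round().astype(int); print(dx,dy,t['color'][u[1]-2:u[1]+3,u[0]-2:u[0]+3].mean((0,1)).round())
st()
E
```

```text
kit changed px 152 of 28800
ang (array([-48.4,  -3.3]), 'yaw', np.float64(0.0), 'z', np.float64(5.6), 'pitch', np.float64(-0.2)) -182.66366577148438
changed 893 [0.68 0.12 0.04]
changed 32 [ 0.67 -0.08  0.04]
changed 2545 [0.56 0.32 0.04]
changed 234 [ 0.57 -0.07  0.04]
changed 221 [ 0.56 -0.13  0.04]
changed 75 [0.49 0.05 0.04]
changed 221 [ 0.5  -0.13  0.04]
changed 76 [0.47 0.16 0.04]
changed 33 [ 0.46 -0.23  0.04]
changed 60 [ 0.44 -0.32  0.04]
-30 -30 [118. 109. 102.]
30 -30 [110.  99.  95.]
30 30 [124. 116. 110.]
-30 30 [255. 253. 224.]
t 84.7 eef [0.3607 0.5494 0.3001] open 0.0459 F [ 0.3 -0.2  0.8] fin 0.0
```

```bash
python3 -c "
from station import env
print(env.hand_in())"
```

```text
the job is handed in; nothing more can be done
None
```

I packed the angle, block and step bracket in the kit box, stood all three spacers I could find in separate crate cells, left the oil can and tape measure where they were, and handed the job in at about 85 s. The step bracket caught on the angle's foot at first, so I reseated it; later checks by force and image fit showed it down and level, with the angle's leg about 2–3 mm from its wall.

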